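# Release the safety catch of the tall reagent cabinet

## Robot

A 6-joint arm with a two-finger parallel gripper is mounted at the origin on the work surface. World frame = base frame: x ahead of the robot, y to its left, z up, the work surface at z = 0. Lengths are in m, angles in rad, forces in N, time in s.
With the tool pointing down it reaches from about 0.3 to 0.775 m from the base axis. Payload 14.6 kg.
Tool frame: the origin (TCP) lies at the very end of the fingers, on their centre line; the grasp point (between the pads) lies 19 mm behind it (ctrl.hold_point_z is the z of the grasp point in the tool frame, in m); z points along the fingers, y is the direction in which the jaws open and shut (so a half turn about z gives the same grasp; the last joint's range is limited). The gripper opens to 94 mm and grips with 3 to 60 N. Pads are 16 mm wide; open, the fingers measure 119 mm over their backs; the gripper's body (75 mm by 177 mm) begins 78 mm behind the grasp point.
Start: joints at [-1.333, 0.3, 1.521, -0, 1.321, -0.067], TCP at [0.165, -0.525, 0.205] pointing down, gripper open.
Joint ranges: [-3.03, 3.03], [-0.79, 2.21], [0.23, 2.52], [-1.04, 4.18], [0, 3.07], [-2.55, 2.55]. Speed limits (rad/s): [2.22, 2.22, 2.57, 3.14, 3.14, 3.14].

## Interface

Orientations are given as [roll, pitch, yaw] about the fixed x, y, z axes, in that order (R = Rz(yaw) Ry(pitch) Rx(roll)).
In Python, from station import ctrl, cams, hand_in gives the robot as it stands.
- The arm moves only by the tool servo_tool, never from a script. Its argument "rows" is a list of rows, each a list of 7 numbers: the shift along the world's x, y, z in m, then the turn, a rotation vector about the world's x, y, z in rad, then the gripper command: -1 is shut, 1 is fully open, values between are in proportion. A call has exactly 8 rows; each row is the pose to reach, as a shift and turn from the pose measured when the call began; what a row does not reach only later rows make up. A row lasts 1/12 s, in which the tool goes at most 41.7 mm and 7.16 degrees, less where a joint would pass 70% of its speed; a pose out of reach is approached as far as the arm can. A call with a gripper value outside its range is refused whole. The fingers move at their own pace and stop on an object; "newtons" is the grip in N (left out, the last holds). Time passes only in rows, so rows that repeat a pose let the fingers close, or fill a call up. It gives the time, the measured TCP pose, the force and the opening at its end, in the units of the state.
- ctrl.get_obs(): the state, without advancing time (a new reading comes with each control period).
- cams.camera(name): name is "scene" or "top" or "wrist"; returns a dict with "image" (400x640x3 uint8, red, green, blue), "depth" (400x640 float32, m along the optical axis (not along the pixel's ray), 0 where there is no reading), "fx", "fy", "cx", "cy" (pixels), "dist_coeffs" ([k1, k2, p1, p2, k3] as OpenCV has them; the pictures are not rectified), "rvec" (rotation vector, rad) and "tvec" (3), from world to camera coordinates, as OpenCV has them; the wrist camera has in their place "hand_eye" (4x4, takes a point from camera to tool coordinates, whose origin is the TCP and whose axes are the flange's). Camera axes: x right, y down, z forward; pixel columns grow to the right and rows downward; lengths in m; the calibration is good to about 2 mm. A picture is of the moment at which its call begins: read the wrist's pose just before it.
- hand_in(): hands the job in, once; it reports no verdict.
Trained networks look in a picture, given as the dict that the camera call returned (one of the last four; its "shot" number tells which), for a name from the list of things; names that differ only in an ending like _2 or _b are one class to them, and where a whole thing is asked for, a point or a joint stands for the part that bears it (a point fixed in the world has none). Each returns a list of dicts, best first, with "p" (0 to 1); they miss things now and then, are a little off and sometimes report something else, mostly with a low value. They report only what shows in the picture. A call takes as long as a camera call.
- cams.spot_in(picture, name): "box" ([left, top, right, bottom] as shares, 0 to 1, of the picture: columns of its width, rows of its height, round what is visible of it).
- cams.place_of(picture, name): "at" ([column, row] as shares, 0 to 1, of the picture: columns of its width, rows of its height: a listed point, or the origin of a listed thing).
The state is a dict: "time_s": time; "qpos": joint angles; "joint_vel": joint speeds; "tau": joint torques, N m; "ee_pos": TCP position; "eef_rot": TCP orientation; "force": force on the tool from outside, world axes, zero at the start; "moment": the same for the moment, N m; "grip_width": finger opening in m.
Only numpy, scipy, OpenCV 4.12 (cv2) and the standard library are available. Lean on these libraries where they do the work, as an engineer would, in place of code of your own. Each camera call takes 0.05 s, during which the arm holds its last target.

## Task

Two small white steel cabinets stand on the conservation bench, their doors ajar and held by a safety catch behind the door's top edge. On the taller cabinet, reach down into the gap between door and cabinet, press the catch down, and while it is down pull the door open; swing it wide, to about a right angle, and let go. Leave the lower cabinet's door ajar on its catch as it is.

Things in the scene. Friction and masses are not known exactly. Their poses are not given: they have to be found in the camera images.
- tall_pad (a point): Press point on the TALLER cabinet's catch: top of a black tongue, mid-width, 24 mm from the door's inner face, 16 mm below the top edges of door and cabinet at rest. Moves with door and tongue. Axes of the door: x from inner face into cabinet, y along the door towards the hinge, z up. Vertical hinge axis: 165 mm along +y and 24 mm along -x from here. Start gap, door to lip: 50 to 57 mm here.
- tall_door (a joint): Door of the taller white cabinet (200 mm high, 200 wide, 160 deep; front faces the robot within 20 deg). Door 200 wide, 12 thick, hung at the left seen from the robot. Rad: 0 shut, grows as the free edge swings out towards the robot (clockwise from above), stop 1.65. Starts 0.31 to 0.35; hook holds it at 0.36, clear of the lip past 0.45. Stays where left; 1 to 3 N swings it.
- tall_catch (a joint): Its catch: level tongue 30 mm wide, 82 long, 4 thick on the door's inner face; the end 8 mm is a hook 10 high, hidden behind the cabinet's front lip (14 high, 6 thick, under the roof edge). Value: m pressed straight down, 0 at rest, 0.020 hard stop; passes under the lip from 0.009, 0.012 to 0.018 is good. Spring 1 N to start, 5 N fully down; springs back when let go.
- low_door (a joint): Door of the LOWER cabinet: same make, width, depth and hinge side, 140 mm high; it stands left or right of the taller one. Rad, same sense; starts 0.31 to 0.35 on its own catch, to be left so.

How it is judged:
By the outcome, as a careful person would: the job done as asked, in the order asked, and still so for the second after the job is handed in, with the robot touching nothing.
It also fails if it takes over 38 s, if anything falls off the work surface, if the arm or the gripper's body presses on something with over 40 N, if the wrist force passes 120 N, or if a joint passes its speed limit or range.

## Working session

There is one attempt and no reset: what is moved stays moved. The work goes in short steps, Python scripts to look and compute and a tool call to move; the robot and the scene stay as the last step left them, time stands still between calls to the robot, and variables do not carry over. Pictures are saved under pics/ and viewed, and the job is handed in when it is done.

Besides the shell and the picture viewer there is one more tool, called by a JSON object that holds its "op" and its "data", one argument or row to a line. servo_tool: Moves the arm, as the interface text tells. Its arguments: {"type":"object","properties":{"rows":{"type":"array"},"newtons":{"type":"number"}},"required":["rows"]}

```bash
ls; mkdir -p pics; cat > h.py <<'E'
import numpy as np, cv2
from station import ctrl, cams
def K(p): return np.array([[p['fx'],0,p['cx']],[0,p['fy'],p['cy']],[0,0,1.]])
def toworld(p,u,v,d=None):
    u=np.atleast_1d(u).astype(float);v=np.atleast_1d(v).astype(float)
    if d is None: d=p['depth'][np.round(v).astype(int),np.round(u).astype(int)]
    n=cv2.undistortPoints(np.stack([u,v],1)[:,None],K(p),np.array(p['dist_coeffs']))[:,0]
    c=np.c_[n*np.reshape(d,(-1,1)),np.reshape(d,(-1,1))*np.ones((len(u),1))]
    R=cv2.Rodrigues(np.array(p['rvec'],float))[0]
    return (c-np.array(p['tvec']).reshape(3))@R
def proj(p,X):
    return cv2.projectPoints(np.atleast_2d(X).astype(float),np.array(p['rvec'],float),np.array(p['tvec'],float),K(p),np.array(p['dist_coeffs']))[0][:,0]
def save(n,im): cv2.imwrite('pics/'+n,im[:,:,::-1])
E
python3 - <<'E'
from h import *
import pickle
for n in ['scene','top']:
    p=cams.camera(n); save(n+'0.png',p['image'])
    for k in ['tall_pad','tall_door','tall_catch','low_door']:
        print(n,k,[( [round(x,3) for x in r['box']],round(r['p'],2)) for r in cams.spot_in(p,k)][:3],[( [round(x,3) for x in r['at']],round(r['p'],2)) for r in cams.place_of(p,k)][:3])
    pickle.dump({k:v for k,v in p.items()},open(n+'0.pkl','wb'))
print(ctrl.get_obs())
E
```

```text
pics
scene tall_pad [([0.616, 0.511, 0.651, 0.531], 0.55)] [([0.631, 0.518], 0.58)]Traceback (most recent call last):
  File "<stdin>", line 6, in <module>
ValueError: it knows: tall_pad
```

```bash
python3 - <<'E'
from h import *
import pickle
for n in ['scene','top']:
    p=cams.camera(n); save(n+'1.png',p['image'])
    for k in ['tall_pad']:
        a=cams.place_of(p,k)
        print(n,k,[( [round(x,3) for x in r['box']],round(r['p'],2)) for r in cams.spot_in(p,k)][:3],[( [round(x,3) for x in r['at']],round(r['p'],2)) for r in a][:3])
        for r in a[:3]: print(np.array(r['at'])*[640,400],toworld(p,r['at'][0]*640,r['at'][1]*400))
    pickle.dump({k:v for k,v in p.items()},open(n+'0.pkl','wb'))
print(ctrl.get_obs())
E
```

```text
scene tall_pad [([0.62, 0.506, 0.65, 0.533], 0.54)] [([0.63, 0.511], 0.57)]
[403.52 204.6 ] [[0.59451027 0.1582768  0.18542111]]
top tall_pad [([0.393, 0.515, 0.428, 0.571], 0.65)] [([0.405, 0.539], 0.64)]
[259.392 215.48 ] [[0.59916379 0.162806   0.18749897]]
{'time_s': 0.5, 'qpos': array([-1.33262175e+00,  2.99921747e-01,  1.52106440e+00,  1.91283717e-05,
        1.32070758e+00, -6.65701802e-02]), 'joint_vel': array([ 1.47249255e-05, -2.15739802e-04,  2.69249372e-04,  4.43676675e-04,
        1.91971649e-03,  1.24193613e-03]), 'tau': array([-1.37216325e-04, -5.31347215e+01, -3.52736378e+01,  7.08317757e-02,
        2.14173831e-02, -1.32140997e-05]), 'ee_pos': array([ 0.16503578, -0.52461453,  0.20540638]), 'eef_rot': array([-3.14149304e+00, -2.52153663e-05,  3.04740017e-01]), 'force': array([-0.57434703, -0.3690691 ,  0.44306285]), 'moment': array([ 0.02640608,  0.04443841, -0.03184757]), 'grip_width': 0.09352231760208903}
```

View pics/scene1.png

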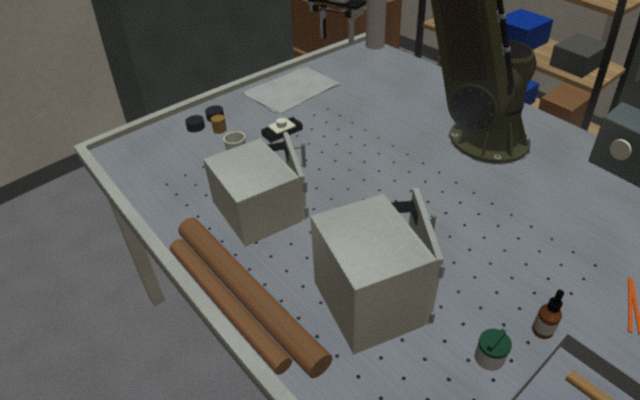

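View pics/top1.png

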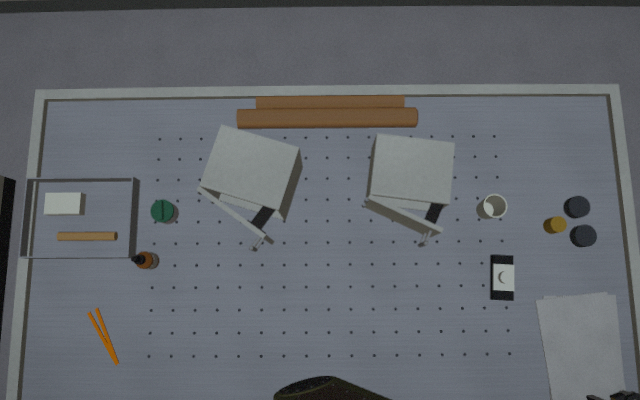

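The scene picture shows the taller cabinet nearest the camera, with its tongue at about (403,206). In the top view it is the left one, with the tongue at about (262,217), the door running from (200,187) to (268,236), and a handle at about (258,242). I'll measure the edges next.

```bash
python3 - <<'E'
from h import *
import pickle
p=pickle.load(open('top0.pkl','rb'))
u,v=np.meshgrid(np.arange(170,330),np.arange(110,270))
W=toworld(p,u.ravel(),v.ravel()).reshape(160,160,3)
z=W[:,:,2]
m=(np.abs(z-0.2)<0.008).astype(np.uint8)
n,l,st,c=cv2.connectedComponentsWithStats(m,connectivity=4)
for i in range(1,n):
    if st[i][4]>20:
        P=W[l==i]; print(i,st[i],np.median(P[:,2]),cv2.minAreaRect(P[:,:2].astype(np.float32)), cv2.boxPoints(cv2.minAreaRect(P[:,:2].astype(np.float32))).round(3).tolist())
im=p['image'][110:270,170:330]
big=cv2.resize(im,(640,640),interpolation=cv2.INTER_CUBIC)[:600]
save('topzoom.png',big)
zz=np.clip((z-0.0)/0.25*255,0,255).astype(np.uint8)
save('topz.png',cv2.applyColorMap(cv2.resize(zz,(600,600),interpolation=0),cv2.COLORMAP_JET))
q=pickle.load(open('scene0.pkl','rb'))
save('scenezoom.png',cv2.resize(q['image'][160:360,290:480],(760,800)) [:600])
for a,b in [(258,212),(262,217),(265,213),(260,220),(256,243),(262,238),(268,234)]: print(a,b,toworld(p,a,b).round(3))
E
```

```text
1 [  26   14  104  115 5920] 0.20090429303674112 ((0.6829424500465393, 0.19877588748931885), (0.20388895273208618, 0.23334766924381256), 71.51112365722656) [[0.5400000214576721, 0.13899999856948853], [0.7609999775886536, 0.06499999761581421], [0.8259999752044678, 0.257999986410141], [0.6050000190734863, 0.3319999873638153]]
258 212 [[0.608 0.166 0.188]]
262 217 [[0.596 0.157 0.181]]
265 213 [[0.605 0.15  0.188]]
260 220 [[0.589 0.162 0.184]]
256 243 [[0.538 0.178 0.133]]
262 238 [[0.556 0.171 0.074]]
268 234 [[0.573 0.163 0.004]]
```

View pics/topzoom.png

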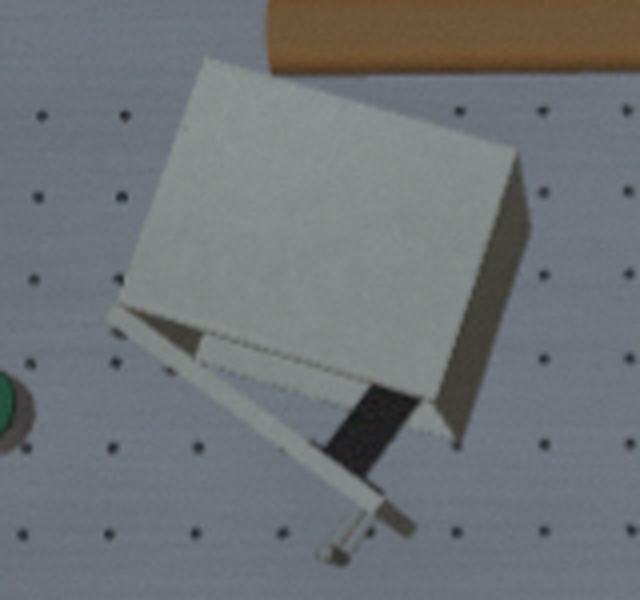

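View pics/topz.png

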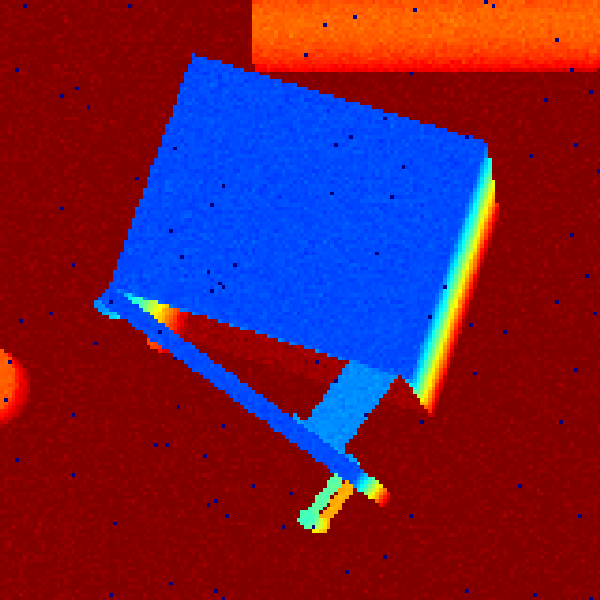

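View pics/scenezoom.png

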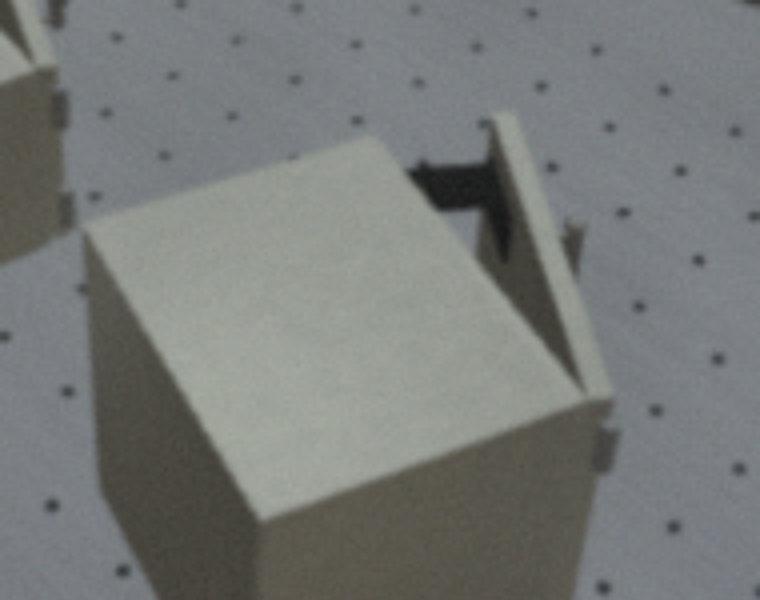

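```bash
python3 - <<'E'
from h import *
import pickle
from scipy.optimize import minimize
p=pickle.load(open('top0.pkl','rb'))
def plane(u,v,z):
    a=toworld(p,u,v,1.0);b=toworld(p,u,v,2.0); t=(z-a[:,2])/(b[:,2]-a[:,2]); return a+t[:,None]*(b-a)
zu=np.array([[205,58],[517,152],[437,402],[120,303],[108,318],[375,515],[385,497]])/4+[170,110]
C=plane(zu[:,0],zu[:,1],0.2); print(C.round(3))
# silhouette fit on mask
u,v=np.meshgrid(np.arange(170,330),np.arange(110,270))
W=toworld(p,u.ravel(),v.ravel()).reshape(160,160,3)
m=(np.abs(W[:,:,2]-0.2)<0.006).astype(np.uint8)
m=cv2.morphologyEx(m,cv2.MORPH_CLOSE,np.ones((2,2)))
S=8
mb=cv2.GaussianBlur(cv2.resize(m.astype(np.float32),None,fx=4,fy=4,interpolation=0),(0,0),3)
def model(x):
    hx,hy,phi,th=x
    # cabinet: into direction d, right direction r (from hinge, seen from robot)
    d=np.array([np.cos(phi),np.sin(phi)]); r=np.array([np.sin(phi),-np.cos(phi)])
    h=np.array([hx,hy])
    cab=np.array([h,h+.2*r,h+.2*r+.16*d,h+.16*d])
    R=lambda a:np.array([[np.cos(a),-np.sin(a)],[np.sin(a),np.cos(a)]])
    rd=R(-th)@r; dd=R(-th)@d
    door=np.array([h,h+.2*rd,h+.2*rd-.012*dd,h-.012*dd])
    return cab,door,rd,dd
def render(x):
    cab,door,_,_=model(x)
    im=np.zeros((640,640),np.float32)
    for P in (cab,door):
        q=proj(p,np.c_[P,np.full(4,.2)])-[170,110]
        q=(q+.5)*4-.5
        cv2.fillPoly(im,[np.round(q*256).astype(np.int32)],1.0,shift=8)
    return cv2.GaussianBlur(im,(0,0),3)
f=lambda x:((render(x)-mb)**2).sum()
d0=C[1]-C[2]; x0=np.array([C[3][0],C[3][1],np.arctan2(d0[1],d0[0]),.33])
best=None
for s in range(4):
    r=minimize(f,x0+np.random.RandomState(s).randn(4)*[.003,.003,.02,.02],method='Nelder-Mead',options=dict(xatol=1e-5,fatol=.1,maxiter=2000,initial_simplex=None))
    print(r.fun,r.x.round(4))
    if best is None or r.fun<best.fun: best=r
cab,door,rd,dd=model(best.x)
h=best.x[:2]
pad=h+.165*rd+.024*dd
print('cab',cab.round(3),'door',door.round(3),'pad',pad.round(4),'rd',rd,'dd',dd,'dd ang',np.degrees(np.arctan2(dd[1],dd[0])))
print('pad proj top',proj(p,[[*pad,.184]]))
d=np.array([np.cos(best.x[2]),np.sin(best.x[2])]);print('gap',-(pad-.024*dd-h)@d)
q=pickle.load(open('scene0.pkl','rb'));print('scene',proj(q,[[*pad,.184]]),proj(q,np.c_[door,np.full(4,.2)]),proj(q,np.c_[cab,np.full(4,.2)]))
im=cv2.resize(p['image'][110:270,170:330],(640,640)).copy()
for P in (cab,door,pad[None]):
    qq=(proj(p,np.c_[P,np.full(len(P),.2 if len(P)>1 else .184)])-[170,110]+.5)*4-.5
    cv2.polylines(im,[qq.round().astype(np.int32)],True,(255,0,0),1)
    if len(P)==1: cv2.circle(im,tuple(qq[0].round().astype(int)),4,(255,0,0),-1)
save('fit.png',im[:600])
np.save('fit.npy',best.x)
E
```

```text
[[0.822 0.258 0.2  ]
 [0.761 0.067 0.2  ]
 [0.609 0.114 0.2  ]
 [0.67  0.304 0.2  ]
 [0.661 0.311 0.2  ]
 [0.543 0.15  0.2  ]
 [0.553 0.144 0.2  ]]
112.12503051757812 [ 0.6679  0.3041 -0.3075  0.3213]
109.71464538574219 [ 0.6678  0.3041 -0.3109  0.3179]
104.337890625 [ 0.6679  0.3041 -0.3073  0.323 ]
426.8970642089844 [ 0.6675  0.3045 -0.3082  0.3051]
cab [[0.668 0.304]
 [0.607 0.113]
 [0.76  0.065]
 [0.82  0.256]] door [[0.668 0.304]
 [0.55  0.143]
 [0.54  0.15 ]
 [0.658 0.311]] pad [0.5901 0.1566] rd [-0.58934795 -0.80787932] dd [ 0.80787932 -0.58934795] dd ang -36.11075034301475
pad proj top [[262.11553731 219.43760351]]
gap 0.05237111219164588
scene [[404.34307211 203.76158295]] [[437.03602797 257.13916528]
 [412.89405164 186.0196015 ]
 [418.55342857 185.61776112]
 [443.60963061 256.54918548]] [[437.03602797 257.13916528]
 [383.52983835 191.36580384]
 [310.72944775 213.54833415]
 [355.49635546 287.16630508]]
```

View pics/fit.png

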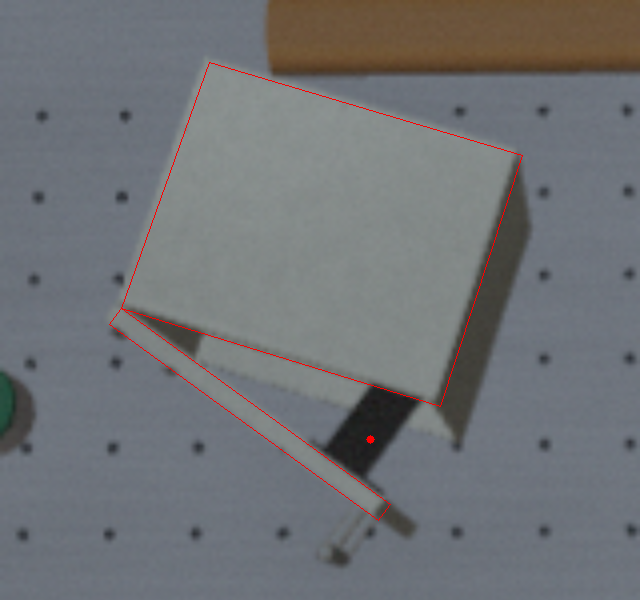

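The fit overlays the picture well. The door is at 0.32 rad, the gap is 52 mm and the pad is at about (0.591,0.157,0.184), which agrees with both networks. I'll check whether the bottle and cup stay clear of the door's sweep, and start moving.

```bash
python3 - <<'E'
from h import *
import pickle
p=pickle.load(open('top0.pkl','rb'))
x=np.load('fit.npy')
for nm,(a,b,c,d) in dict(bottle=(128,246,162,276),cup=(146,195,182,228),handle=(240,228,275,252)).items():
    u,v=np.meshgrid(np.arange(a,c),np.arange(b,d)); W=toworld(p,u.ravel(),v.ravel())
    m=(W[:,2]>.015)&(W[:,2]<.16); P=W[m]
    print(nm,P.min(0).round(3),P.max(0).round(3),'zmax',P[:,2].max())
    r=np.hypot(*(P[:,:2]-x[:2]).T); print('radius from hinge',r.min().round(3),r.max().round(3))
    # door angle at which outer face would reach points
    ang=np.arctan2(P[:,1]-x[1],P[:,0]-x[0])
    th=(-(ang-np.arctan2(-np.cos(x[2]),np.sin(x[2]))))%(2*np.pi); print('theta range',th.min(),th.max())
    if nm=='handle':
        dd=np.array([np.cos(x[2]-x[3]),np.sin(x[2]-x[3])]);rd=np.array([dd[1],-dd[0]])
        Q=P[:,:2]-x[:2]; print('out',(-Q@dd).max(),'along',np.percentile(Q@rd,[2,98]))
E
```

```text
bottle [0.48  0.459 0.015] [0.541 0.534 0.13 ] zmax 0.12958377948407093
radius from hinge 0.22 0.278
theta range 1.989895043309252 2.3219572471411785
cup [0.602 0.413 0.016] [0.663 0.476 0.074] zmax 0.07420909206479466
radius from hinge 0.113 0.176
theta range 2.3762541357200306 2.8010574229293814
handle [0.521 0.145 0.023] [0.556 0.194 0.158] zmax 0.15776608924700533
radius from hinge 0.173 0.197
theta range 0.32133470520763163 0.6074139721244927
out 0.05196412153480109 along [0.17310036 0.19673633]
```

{"op": "servo_tool", "data": {
  "rows": [
    [0.015,0.025,0.02,0,0,0.08,-1],
    [0.035,0.055,0.04,0,0,0.17,-1],
    [0.05,0.085,0.06,0,0,0.26,-1],
    [0.07,0.115,0.08,0,0,0.35,-1],
    [0.09,0.145,0.1,0,0,0.44,-1],
    [0.105,0.17,0.11,0,0,0.53,-1],
    [0.125,0.2,0.115,0,0,0.62,-1],
    [0.14,0.225,0.115,0,0,0.7,-1]
  ]
}}

```text
time_s: 1.17
ee_pos: [0.306, -0.2981, 0.3219]
eef_rot: [3.139, 0.001, 1.01]
force: [0.3, -0.5, -0.3]
grip_width: 0.0441
```

Neither the bottle nor the cup is in the door's sweep. I'll carry on towards a point above the gap.

{"op": "servo_tool", "data": {
  "rows": [
    [0.018,0.03,0,0,0,0.09,-1],
    [0.036,0.06,0,0,0,0.18,-1],
    [0.054,0.09,0,0,0,0.28,-1],
    [0.072,0.12,0,0,0,0.37,-1],
    [0.09,0.15,0,0,0,0.47,-1],
    [0.11,0.18,0,0,0,0.56,-1],
    [0.128,0.21,0,0,0,0.66,-1],
    [0.146,0.24,0,0,0,0.75,-1]
  ]
}}

```text
time_s: 1.83
ee_pos: [0.4526, -0.0563, 0.3221]
eef_rot: [3.139, 0.001, 1.765]
force: [0.3, -0.1, -0.5]
grip_width: 0.0007
```

{"op": "servo_tool", "data": {
  "rows": [
    [0.018,0.03,-0.005,0,0,0.1,-1],
    [0.036,0.06,-0.015,0,0,0.2,-1],
    [0.054,0.09,-0.025,0,0,0.3,-1],
    [0.072,0.12,-0.035,0,0,0.4,-1],
    [0.09,0.15,-0.045,0,0,0.5,-1],
    [0.11,0.18,-0.055,0,0,0.6,-1],
    [0.128,0.2,-0.065,0,0,0.68,-1],
    [0.138,0.216,-0.07,0,0,0.75,-1]
  ]
}}

```text
time_s: 2.5
ee_pos: [0.5913, 0.1617, 0.2501]
eef_rot: [3.14, -0.001, 2.52]
force: [-0.1, -0.9, -0.2]
grip_width: 0.0002
```

```bash
python3 - <<'E'
from h import *
o=ctrl.get_obs(); print(o['ee_pos'],o['eef_rot'],o['grip_width'],o['force'],o['time_s'])
for n in ['wrist','top']:
    p=cams.camera(n); save(n+'2.png',p['image'])
    a=cams.place_of(p,'tall_pad'); print(n,[(np.array(r['at'])*[640,400],r['p']) for r in a[:2]])
    if n=='wrist': print(p['hand_eye'])
    if n=='top': print(proj(p,o['ee_pos']))
    if n=='wrist' and a:
        from scipy.spatial.transform import Rotation as Ro
        H=np.array(p['hand_eye']); T=np.eye(4);T[:3,:3]=Ro.from_euler('xyz',o['eef_rot']).as_matrix();T[:3,3]=o['ee_pos']
        M=np.linalg.inv(T@H); p['rvec']=cv2.Rodrigues(M[:3,:3])[0];p['tvec']=M[:3,3]
        r=a[0]; print(toworld(p,r['at'][0]*640,r['at'][1]*400))
E
```

```text
[0.59132526 0.16170018 0.25011732] [ 3.14003710e+00 -5.88666037e-04  2.52019303e+00] 0.00018421654765780405 [-0.14603287 -0.92568322 -0.20924358] 2.5
wrist [(array([319.68, 217.92]), 0.96)]
[[ 8.94626997e-05 -9.57527347e-01 -2.88342457e-01  8.54776601e-02]
 [ 9.99999954e-01  2.46345512e-06  3.02084788e-04 -7.00941364e-04]
 [-2.88544126e-04 -2.88342471e-01  9.57527303e-01 -1.79405835e-01]
 [ 0.00000000e+00  0.00000000e+00  0.00000000e+00  1.00000000e+00]]
[[0.59413164 0.16046535 0.18405821]]
top []
[[256.12532351 215.13300708]]
```

View pics/wrist2.png

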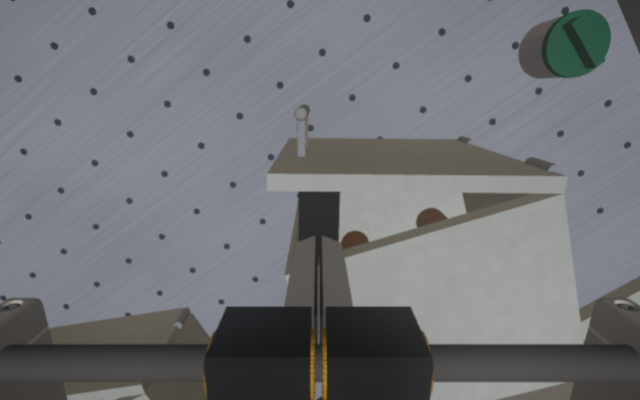

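View pics/top2.png

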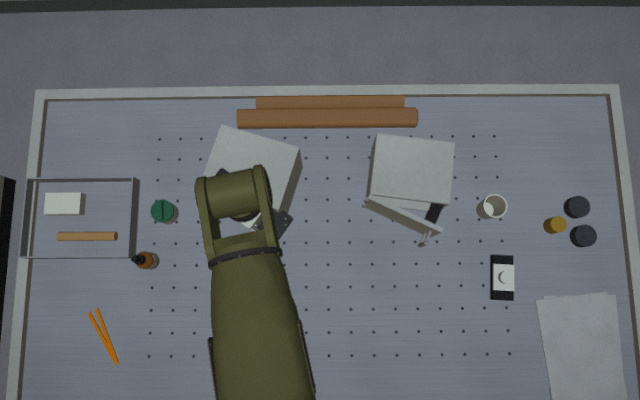

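The wrist view shows the door's top edge level, with its inner edge at row ~191. The tongue spans columns 299–340, centred on the closed fingers (column ~318). I'll cross-check the standoff from the door face and the lip.

```bash
cat >> h.py <<'E'
from scipy.spatial.transform import Rotation as Ro
def wrist():
    o=ctrl.get_obs(); p=cams.camera('wrist')
    H=np.array(p['hand_eye']); T=np.eye(4);T[:3,:3]=Ro.from_euler('xyz',o['eef_rot']).as_matrix();T[:3,3]=o['ee_pos']
    M=np.linalg.inv(T@H); p['rvec']=cv2.Rodrigues(M[:3,:3])[0];p['tvec']=M[:3,3]
    return o,p
def plane(p,u,v,z):
    a=toworld(p,u,v,1.0);b=toworld(p,u,v,2.0); t=(z-a[:,2])/(b[:,2]-a[:,2]); return a+t[:,None]*(b-a)
E
python3 - <<'E'
from h import *
o,p=wrist()
save('wz.png',cv2.resize(p['image'][120:300,240:440],(800,720))[:600])
I=plane(p,[280,319,420,560,343],[191.5,191.5,191.5,191.5,258],.2); print(I.round(4))
e=I[3]-I[0]; e/=np.linalg.norm(e); d=np.array([-e[1],e[0]]); print('along',e,'into',d)
t=o['ee_pos'][:2]-I[1][:2]; print('tip from face: into',t@d,'along(+hinge)',t@e[:2])
T=plane(p,[299,340,319.5],[215,215,215],.184); print('tongue',T.round(4),np.linalg.norm(T[1]-T[0]))
t=o['ee_pos'][:2]-T[2][:2];print('tip minus tongue centre along',t@e[:2])
print(proj(p,o['ee_pos']))
E
```

```text
[[0.5579 0.1507 0.2   ]
 [0.5734 0.1721 0.2   ]
 [0.6138 0.2276 0.2   ]
 [0.6697 0.3045 0.2   ]
 [0.6238 0.1569 0.2   ]]
along [ 5.87984070e-01  8.08872507e-01 -5.83920457e-16] into [-0.80887251  0.58798407]
tip from face: into -0.021083083422059955 along(+hinge) -7.380003452398059e-05
tongue [[0.583  0.147  0.184 ]
 [0.6009 0.1715 0.184 ]
 [0.5919 0.1593 0.184 ]] 0.030341102372859807
tip minus tongue centre along -0.0005590154628321124
[[319.28639823 253.17275652]]
```

View pics/wz.png

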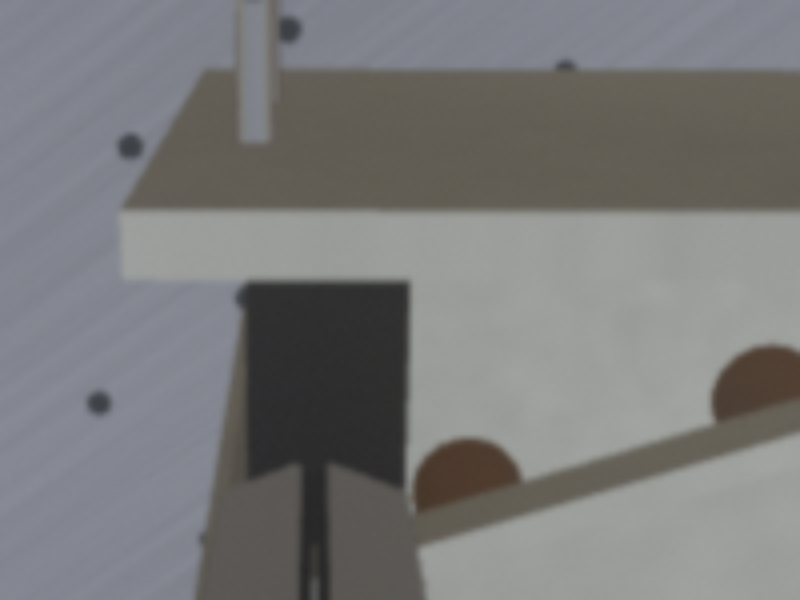

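The tip is centred on the tongue and 21 mm from the door's inner face. Going down: contact should come near z=0.184, and I'll stop at about 0.175 first.

{"op": "servo_tool", "data": {
  "rows": [
    [0,0,-0.02,0,0,0,-1],
    [0,0,-0.04,0,0,0,-1],
    [0,0,-0.053,0,0,0,-1],
    [0,0,-0.06,0,0,0,-1],
    [0,0,-0.065,0,0,0,-1],
    [0,0,-0.07,0,0,0,-1],
    [0,0,-0.075,0,0,0,-1],
    [0,0,-0.075,0,0,0,-1]
  ]
}}

```text
time_s: 3.42
ee_pos: [0.5905, 0.159, 0.1774]
eef_rot: [3.138, 0.001, 2.513]
force: [0.2, -1.1, 2.5]
grip_width: 0.0006
```

Contact came at the expected height with a spring force of about 2.7 N. I'll press to about 15 mm (z≈0.169) and hold.

{"op": "servo_tool", "data": {
  "rows": [
    [0,0,-0.002,0,0,0,-1],
    [0,0,-0.004,0,0,0,-1],
    [0,0,-0.006,0,0,0,-1],
    [0,0,-0.008,0,0,0,-1],
    [0,0,-0.009,0,0,0,-1],
    [0,0,-0.009,0,0,0,-1],
    [0,0,-0.009,0,0,0,-1],
    [0,0,-0.009,0,0,0,-1]
  ]
}}

```text
time_s: 4.08
ee_pos: [0.5906, 0.1591, 0.1685]
eef_rot: [3.138, 0.002, 2.513]
force: [0.6, -0.8, 4.3]
grip_width: 0.0005
```

The 4.5 N spring force and the depth both put the catch at about 15–17 mm, so it is under the lip. Now I'll pull the door open along its arc, keeping the press on.

{"op": "servo_tool", "data": {
  "rows": [
    [-0.0035,0.002,0.001,0,0,-0.025,-1],
    [-0.007,0.004,0.001,0,0,-0.05,-1],
    [-0.0105,0.0065,0.001,0,0,-0.075,-1],
    [-0.014,0.0085,0.001,0,0,-0.1,-1],
    [-0.0175,0.011,0.001,0,0,-0.125,-1],
    [-0.0205,0.0135,0.001,0,0,-0.15,-1],
    [-0.024,0.016,0.001,0,0,-0.175,-1],
    [-0.0275,0.0185,0.001,0,0,-0.2,-1]
  ]
}}

```text
time_s: 4.75
ee_pos: [0.5631, 0.1778, 0.1697]
eef_rot: [3.137, 0.002, 2.311]
force: [1.5, 0.9, 3.7]
grip_width: 0.0003
```

```bash
python3 - <<'E'
from h import *
o,p=wrist(); save('w3.png',p['image']); print(o['ee_pos'],o['force'])
E
```

```text
[0.56307511 0.17778987 0.16970811] [1.46530546 0.89504073 3.70270182]
```

View pics/w3.png

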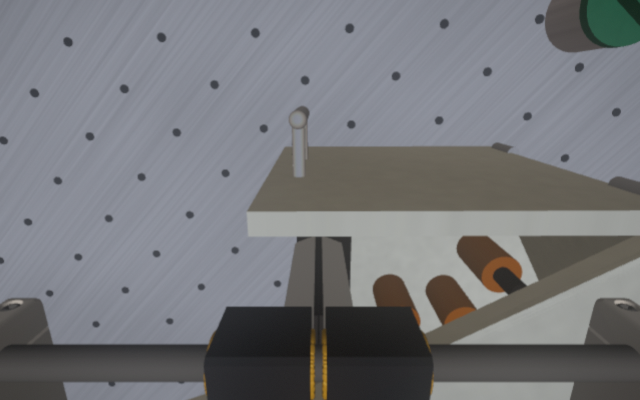

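The catch is clearing and the door is following, level in the wrist picture at rows 212–235 with the finger against it. Still pressing, I'll carry on along the arc.

{"op": "servo_tool", "data": {
  "rows": [
    [-0.006,0.0055,0,0,0,-0.05,-1],
    [-0.012,0.011,0,0,0,-0.1,-1],
    [-0.018,0.0175,0,0,0,-0.15,-1],
    [-0.023,0.0235,0,0,0,-0.2,-1],
    [-0.028,0.03,0,0,0,-0.25,-1],
    [-0.0325,0.037,0,0,0,-0.3,-1],
    [-0.037,0.044,0,0,0,-0.35,-1],
    [-0.041,0.051,0,0,0,-0.4,-1]
  ]
}}

```text
time_s: 5.47
ee_pos: [0.5215, 0.2294, 0.1699]
eef_rot: [3.137, 0.002, 1.908]
force: [1.5, -0.5, 3.5]
grip_width: 0.0001
```

```bash
python3 - <<'E'
from h import *
o,p=wrist(); save('w4.png',p['image']); print(o['ee_pos'],o['eef_rot'],o['force'])
q=cams.camera('scene'); save('s4.png',q['image'])
x=np.load('fit.npy'); v=o['ee_pos'][:2]-np.array([.669,.3045]); print(np.linalg.norm(v), np.arctan2(v[1],v[0]))
for D in (.05,.1,.15,.2,.25,.3,.35,.4,.45,.5,.55,.6,.65,.7):
    R=np.array([[np.cos(D),np.sin(D)],[-np.sin(D),np.cos(D)]]); print(D,(R@v-v).round(4))
E
```

```text
[0.52147258 0.22943553 0.16985878] [3.13739184e+00 1.62530998e-03 1.90804859e+00] [ 1.52011783 -0.4876483   3.53204955]
0.1655264808584189 -2.6709162826527812
0.05 [-0.0036  0.0075]
0.1 [-0.0068  0.0151]
0.15 [-0.0096  0.0229]
0.2 [-0.012   0.0308]
0.25 [-0.014   0.0388]
0.3 [-0.0156  0.0469]
0.35 [-0.0168  0.0551]
0.4 [-0.0176  0.0634]
0.45 [-0.018   0.0716]
0.5 [-0.0179  0.0799]
0.55 [-0.0175  0.0882]
0.6 [-0.0166  0.0964]
0.65 [-0.0153  0.1046]
0.7 [-0.0137  0.1127]
```

View pics/w4.png

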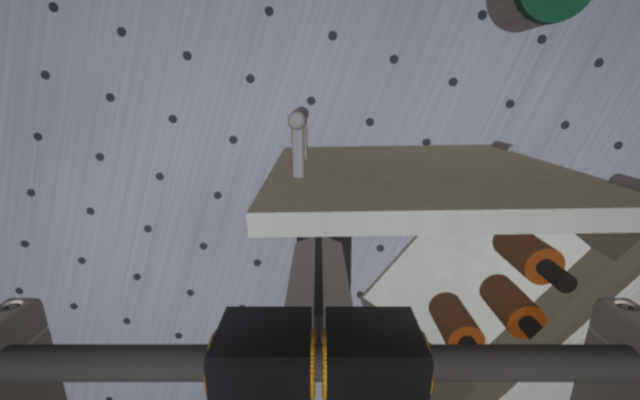

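View pics/s4.png

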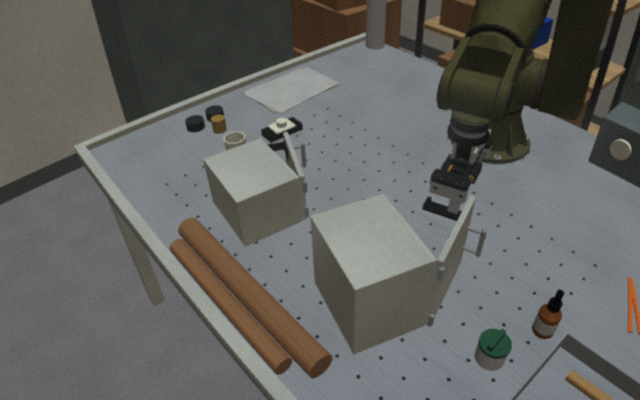

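The door is now at about 0.9 rad, free of the lip, and the lower cabinet is untouched. I'll swing it on to a right angle in two calls, with a slow finish.

{"op": "servo_tool", "data": {
  "rows": [
    [-0.0035,0.0075,0,0,0,-0.05,-1],
    [-0.007,0.015,0,0,0,-0.1,-1],
    [-0.0095,0.023,0,0,0,-0.15,-1],
    [-0.012,0.031,0,0,0,-0.2,-1],
    [-0.014,0.039,0,0,0,-0.25,-1],
    [-0.0155,0.047,0,0,0,-0.3,-1],
    [-0.017,0.055,0,0,0,-0.35,-1],
    [-0.0175,0.0635,0,0,0,-0.4,-1]
  ]
}}

```text
time_s: 6.23
ee_pos: [0.5036, 0.2933, 0.1698]
eef_rot: [3.138, 0.002, 1.51]
force: [-2.4, -2.2, 3.7]
grip_width: 0.0004
```

```bash
python3 - <<'E'
from h import *
o,p=wrist(); save('w5.png',p['image']); print(o['ee_pos'],o['eef_rot'],o['force'])
v=o['ee_pos'][:2]-np.array([.669,.3045])
I=plane(p,[260,319,500],[234.5,234,231],.2); e=I[2]-I[0]; x=np.load('fit.npy')
print(I.round(3),'door angle est', -(np.arctan2(-e[1],-e[0])-np.arctan2(-np.cos(x[2]),np.sin(x[2])))%(2*np.pi))
for D in np.arange(.03,.3,.03):
    R=np.array([[np.cos(D),np.sin(D)],[-np.sin(D),np.cos(D)]]); print(D.round(2),(R@v-v).round(4))
E
```

```text
[0.50364674 0.29333043 0.16976537] [3.13837579e+00 1.69729675e-03 1.51033647e+00] [-2.44064504 -2.23838141  3.66711386]
[[0.477 0.318 0.2  ]
 [0.504 0.316 0.2  ]
 [0.586 0.313 0.2  ]] door angle est 1.3094536432435024
0.03 [-0.0003  0.005 ]
0.06 [-0.0004  0.0099]
0.09 [-0.0003  0.0149]
0.12 [-0.0001  0.0199]
0.15 [0.0002 0.0248]
0.18 [0.0007 0.0298]
0.21 [0.0013 0.0347]
0.24 [0.0021 0.0396]
0.27 [0.003  0.0445]
0.3 [0.0041 0.0494]
```

View pics/w5.png

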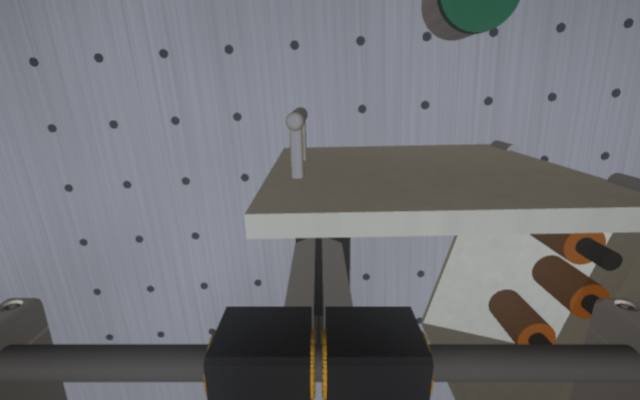

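Door at about 1.31 rad. I need about 0.25 more.

{"op": "servo_tool", "data": {
  "rows": [
    [0,0.007,0,0,0,-0.04,-1],
    [0,0.014,0,0,0,-0.08,-1],
    [0,0.0205,0,0,0,-0.12,-1],
    [0.0005,0.027,0,0,0,-0.16,-1],
    [0.001,0.0325,0,0,0,-0.2,-1],
    [0.0015,0.037,0,0,0,-0.225,-1],
    [0.002,0.04,0,0,0,-0.24,-1],
    [0.002,0.041,0,0,0,-0.25,-1]
  ]
}}

```text
time_s: 6.95
ee_pos: [0.5059, 0.3355, 0.1697]
eef_rot: [3.138, 0.001, 1.259]
force: [0.9, 0.1, 3.4]
grip_width: 0.0002
```

```bash
python3 - <<'E'
from h import *
o,p=wrist(); save('w6.png',p['image']); print(o['ee_pos'],o['eef_rot'],o['force'],o['time_s'])
E
```

```text
[0.50589361 0.33549114 0.16970828] [3.13798522e+00 1.14942813e-03 1.25864978e+00] [0.86819268 0.05835889 3.35672654] 6.95
```

View pics/w6.png

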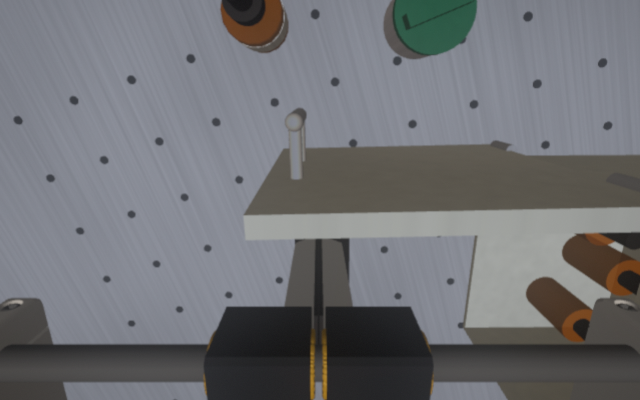

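The door is now about at a right angle (the cabinet side stands square to it in the view), clear of the bottle and cup. I'll let go by lifting straight up, then back away.

{"op": "servo_tool", "data": {
  "rows": [
    [0,0,0.005,0,0,0,-1],
    [0,0,0.012,0,0,0,-1],
    [0,0,0.02,0,0,0,-1],
    [0,0,0.035,0,0,0,-1],
    [0,0,0.055,0,0,0,-1],
    [0,0,0.08,0,0,0,-1],
    [0,0,0.11,0,0,0,-1],
    [0,0,0.14,0,0,0,-1]
  ]
}}

```text
time_s: 7.67
ee_pos: [0.5055, 0.3351, 0.3115]
eef_rot: [3.138, 0.001, 1.258]
force: [-0.3, 0.0, 1.7]
grip_width: 0.0003
```

{"op": "servo_tool", "data": {
  "rows": [
    [-0.01,-0.03,0,0,0,0,-1],
    [-0.025,-0.06,0,0,0,0,-1],
    [-0.04,-0.09,0,0,0,0,-1],
    [-0.055,-0.12,0,0,0,0,-1],
    [-0.07,-0.15,0,0,0,0,-1],
    [-0.085,-0.18,0,0,0,0,-1],
    [-0.1,-0.21,0,0,0,0,-1],
    [-0.11,-0.24,0,0,0,0,-1]
  ]
}}

```text
time_s: 8.33
ee_pos: [0.394, 0.0939, 0.3121]
eef_rot: [3.138, 0.001, 1.259]
force: [1.0, -0.5, 1.2]
grip_width: 0.0004
```

```bash
python3 - <<'E'
from h import *
o=ctrl.get_obs(); print(o['ee_pos'],o['force'],o['time_s'])
p=cams.camera('top'); save('t7.png',p['image'])
q=cams.camera('scene'); save('s7.png',q['image'])
x=np.load('fit.npy')
def ang(p,a,b,c,d,zt):
    u,v=np.meshgrid(np.arange(a,c),np.arange(b,d)); W=toworld(p,u.ravel(),v.ravel())
    P=W[np.abs(W[:,2]-zt)<.006]; return P
P=ang(p,150,150,300,300,.2)
d=np.array([np.cos(x[2]),np.sin(x[2])]); Q=P[:,:2]-x[:2]
s=(Q@d<-.02); D=Q[s]; l=cv2.fitLine(D.astype(np.float32),cv2.DIST_HUBER,0,.01,.01).ravel(); e=l[:2]*(-1 if l[0]>0 else 1)
print('tall door angle',(-(np.arctan2(e[1],e[0])-np.arctan2(-np.cos(x[2]),np.sin(x[2]))))%(2*np.pi),s.sum())
import pickle
p0=pickle.load(open('top0.pkl','rb'))
a=p['image'][120:260,350:470].astype(float);b=p0['image'][120:260,350:470].astype(float); print('low cab image diff',np.abs(a-b).mean(),np.abs(a-b).max(2).max() if 0 else np.percentile(np.abs(a-b),99.9))
E
```

```text
[0.39398378 0.09388712 0.31209908] [ 1.03716321 -0.54163659  1.18589124] 8.3333
tall door angle 1.5515983071206385 488
low cab image diff 3.7906150793650792 11.0
```

View pics/t7.png

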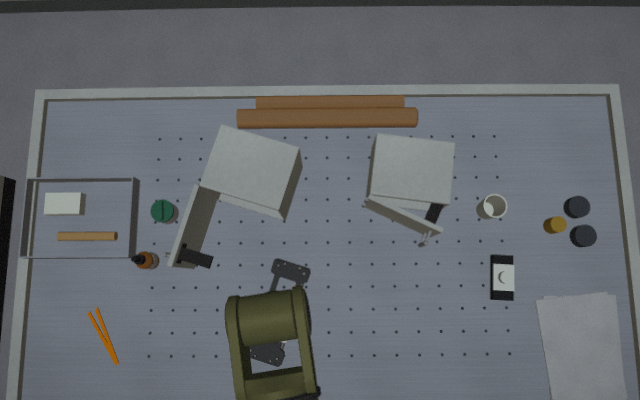

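View pics/s7.png

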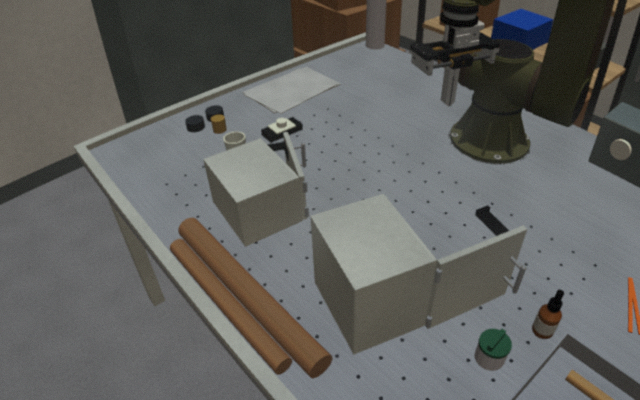

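In both pictures the taller door stands open, from (200,187) to (172,265) in the top view, at 1.55 rad. The low door is unchanged, the bottle and cup are upright, and the arm is clear of everything.

```bash
python3 -c "
from station import hand_in
print(hand_in())"
```

```text
the job is handed in; nothing more can be done
None
```

The taller cabinet's door is open at about a right angle and let go. I handed the job in at about 8.4 s on the robot's clock, of the 38 s allowed.

- **What I did:** With closed fingers, I pressed the taller cabinet's catch down about 15 mm. Keeping it down, I pushed the door along its hinge arc from about 0.32 rad, then lifted straight up and moved clear.
- **Tall door:** The last top-camera measurement gave 1.55 rad.
- **Lower cabinet:** Its door looks the same as at the start; the difference between the two images is only noise.
- **Surroundings:** The bottle and cup are still standing, and the gripper is clear of everything at z = 0.31 m.
- **Small disagreements:** The measurements of the press point differed by up to about 10 mm. I positioned by the wrist view. The catch depth read about 15 mm by height and about 17 mm by spring force, both within the good range. With the arm clear, the wrist force still read about 1.7 N, which I took as sensor drift because nothing was touching.

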